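# Hook up a trolley brake's return spring with a spring puller

### The job

The return spring of the trolley's foot brake has come off its anchor post. Take the spring puller from its stand, put its tip through the ring at the loose end of the spring, stretch the spring and swing it so that its hook catches the anchor post, wherever along its slot that post is clamped, and let the spring pull the hook home. Feel your way and never force it: at most about 18 N on the puller's tip, 60 mm of stretch, and no gripper on the spring. Leave the other things where they are and finally put the puller back in its stand.

Things in the scene. Friction and masses are not known exactly. Their poses are not given: they have to be found in the camera images.
- brake_unit: Grey foot-brake unit bolted down to the bench: base plate 240 x 140 x 8 mm, black rubber pedal beyond its -x edge. Origin under the plate's centre, z up; its +x runs from the root pin of the spring to the anchor post, +y is the side on which the spring now lies. A loose nut may lie on its -y half.
- spring_root (a point): Axis of the steel root pin on which the spring swings, at the height of the spring's centre plane, 30 mm above the bench. Its head reaches 42 mm above the bench.
- pull_ring (a point): Centre of the pull ring at the loose end of the spring: flat ring of 4 mm wire, 10 mm inside, 18 mm outside, lying level, its mid-plane 30 mm above the bench, 22 mm over the base plate. The puller's tip goes down through it. 109 mm from the root pin when the spring is slack. x axis points away from the root pin along the spring.
- hook_seat (a point): Point in the crook of the spring's level J hook (4 mm wire) where the anchor post's axis lies when the hook is home; 13 mm before the ring's centre, on the line to the root. x axis away from the root along the spring, y axis to its left. Shank on the +y side, inner face 5 mm from that line; the hook bends round beyond the seat and its free leg comes back on the -y side, its outside 9 to 10.5 mm from the line.
- spring_swing (a joint): Angle of the spring about the root pin (rad): 0 when it points along the slot, positive towards the unit's +y side, where it lies at the start (0.3 to 0.65). Light friction holds it; it stays level and cannot be lifted. Blocked at about 0.1 to 0.14 when free leg, ring or coils strike the post; below 0.04 when the post is in the mouth.
- spring_stretch (a joint): Stretch of the spring (m): 0 slack. With the hook home it reads 0.004 to 0.030, as the post stands; to pass the post it needs 0.018 to 0.024 more than that. Pull is 3 N plus 150 N per m (10.6 N at 0.051). More than 0.060 ruins it.
- puller_grip (a point): Middle of the puller's handle (upright square bar, 20 x 20 mm, 46 mm high, sides along this point's x and y), 76 mm above its tip, 98 mm above the bench at the start. A round guard, 34 mm wide and 5 mm thick, lies just under the handle, its top 23 mm below this point. z axis runs up the tool.
- puller_tip (a point): Lower end of the puller: a 5.5 mm round steel pin, 28 mm long and slightly pointed, under a 10 mm shaft 20 mm long, which ends under the guard. Weight of the whole tool about 120 g.
- puller: The spring puller; same origin and axes as its tip.
- stand_hole (a point): Centre of the 22 mm round hole in the top of the puller's blue stand (90 x 90 mm, fixed), in the level of the top face, 70 mm above the bench. The puller hangs upright in it, its guard resting on the top face, its tip 48 mm below this point.
- tub: Clear tub with a white lid, 76 mm wide, 75 mm high, a bystander. Origin under its centre.
- tape: Roll of black tape, 76 mm wide, 20 mm high, a bystander.
- castor_wheel: Loose rubber castor wheel lying flat, 64 mm wide, 26 mm high, a bystander.
- nut: Loose steel nut, 22 mm wide, 10 mm high, lying on the base plate, a bystander.
- wrench: Steel wrench lying on the bench, 180 mm long, a bystander.
- screwdriver: Blue screwdriver lying on the bench, 200 mm long, a bystander.
- mug: White mug, 80 mm wide, 90 mm high, a bystander.
- hook_mouth (a point): Middle of the hook's mouth, 21 mm nearer the root than hook_seat on the same line; axes as there. Open to -y only, between the end of the free leg (14 mm nearer the root than the seat) and the coils (14 mm thick, ending 28 mm nearer). The post must come in here sideways, within 3 mm along x, until the shank meets it (post axis 1 mm to +y of the line); then the hook is let back to the root.
- slot_middle (a point): Middle of the slot in which the anchor post is clamped (8 mm thick, 12 mm head with its top 42 mm above the bench), 30 mm above the bench, 113 mm from the root pin. The post stands somewhere on the unit's x axis up to 13 mm either way from here; where is not measured: look or feel for it. Clamped tight. The hook strikes it on the way round if the stretch is wrong.
Not all that is in view belongs to the job. What is meant by the puller is not orange, and is the smaller of those in its own colour. Of the things that look like the part that bears stand_hole, take the one that is farthest from the robot's base at the start.

How it is judged:
By the outcome, as a careful person would: the job done as asked, in the order asked, and still so for the second after the job is handed in, with the robot touching nothing.
It also fails if it takes over 67 s, if anything falls off the work surface, if the arm or the gripper's body presses on something with over 40 N, if the wrist force passes 120 N, or if a joint passes its speed limit or range.

### The arm

A 7-joint arm with a two-finger parallel gripper is mounted at the origin on the work surface. World frame = base frame: x ahead of the robot, y to its left, z up, the work surface at z = 0. Lengths are in m, angles in rad, forces in N, time in s.
With the tool pointing down it reaches from about 0.425 to 0.875 m from the base axis. Payload 4.7 kg.
Tool frame: the origin (TCP) lies on the centre line of the jaws, within the pads' length; the fingertips stand ahead of it and the grasp point (between the pads) lies 2 mm behind it (nose_length is the z of the fingertips in the tool frame, in m); z points along the fingers, y is the line along which they close (so a half turn about z gives the same grasp; the last joint's range is limited). The gripper opens to 87 mm and grips with 3 to 60 N. Pads are 19 mm wide; open, the fingers measure 117 mm over their backs; the gripper's body (75 mm by 190 mm) begins 51 mm behind the grasp point.
Start: joints at [1.33, 0.321, -0.07, 1.45, 0.023, 1.371, -0.057], TCP at [0.164, -0.629, 0.24] pointing down, gripper open.
Joint ranges: [-2.86, 2.86], [-0.3, 2.09], [-1.38, 1.24], [0.06, 2.45], [-1.56, 4.7], [0.09, 2.05], [-2.69, 2.69]. Speed limits (rad/s): [2.57, 2.57, 3.14, 3.14, 3.14, 3.14, 3.14].

### API

Orientations are given as a rotation vector (axis times angle).
In Python, from bench import * gives the robot as it stands.
- The arm moves only by the tool send_rows, never from a script. Its arguments are lists of equal length, an entry for each row: "xyz": the shift along the tool's x, y, z in mm, a list of three; "dr": the turn, a rotation vector about the tool's x, y, z in rad, a list of three. A call has exactly 10 rows; each row is the pose to reach, as a shift and turn from the pose commanded when the call began, along the tool's axes at that moment; what a row does not reach only later rows make up. A row lasts 1/12 s, in which the tool goes at most 41.7 mm and 7.16 degrees, less where a joint would pass 70% of its speed; a pose out of reach is approached as far as the arm can. A call with a gripper value outside its range is refused whole. "jaw" is the finger opening in mm, from 0 to 87, set as the call begins (left out, the last holds). The fingers move at their own pace and stop on an object; "grip_force" is the grip in N (left out, the last holds). Time passes only in rows, so rows that repeat a pose let the fingers close, or fill a call up. It gives the time, the measured TCP pose, the force, the opening and the grip force at its end, in the units of the state.
- get_state(): the state, without advancing time (a new reading comes with each control period).
- get_image(name): name is "scene" or "top" or "wrist"; returns the picture (420x560x3 uint8, red, green, blue); there is no depth.
- calibration(name): a dict with "vfov" (degrees; the focal length in pixels is half the picture's height over the tangent of half this angle, whatever the lens; pixels are square), "cx", "cy" (the principal point, pixels), "rvec" (rotation vector, rad) and "tvec" (3), from world to camera coordinates, as OpenCV has them; the wrist camera has in their place "hand_eye" (4x4, takes a point from camera to tool coordinates, whose origin is the TCP and whose axes are the flange's). Camera axes: x right, y down, z forward; pixel columns grow to the right and rows downward; lengths in m; the calibration is good to about 2 mm. A picture is of the moment at which its call begins: read the wrist's pose just before it. calibration takes no time and is no camera call.
- close_job(): hands the job in; it is judged then, once.
The state is a dict: "time": time; "joint_positions": joint angles; "qd": joint speeds; "joint_torque": joint torques, N m; "position": TCP position; "tool_rot": TCP orientation; "ft_force": force on the tool from outside, world axes, zero at the start; "torque": the same for the moment, N m; "grip_width": opening from 0.0 (shut) to 1.0 (fully open); "grip_force": force on a finger pad.
Only numpy, scipy, OpenCV 4.12 (cv2) and the standard library are available. Lean on these libraries where they do the work, as an engineer would, in place of code of your own. Each camera call takes 0.05 s, during which the arm holds its last target. There are 200 camera calls.

## Working session

There is one attempt and no reset: what is moved stays moved. The work goes in short steps, Python scripts to look and compute and a tool call to move; the robot and the scene stay as the last step left them, time stands still between calls to the robot, and variables do not carry over. Pictures are saved under pics/ and viewed, at most 10 in all, crops included, and the job is handed in when it is done.

Besides the shell and the picture viewer there is one more tool, called after "Call:" in YAML: its name, and indented under it one key for each argument. send_rows: Moves the arm, as the interface text tells. Its arguments: {"type":"object","properties":{"xyz":{"type":"array"},"dr":{"type":"array"},"jaw":{"type":"number"},"grip_force":{"type":"number"}},"required":["xyz","dr"]}

```bash
mkdir -p pics
cat > h.py <<'E'
from bench import *
import numpy as np, cv2
from scipy.spatial.transform import Rotation as R
def cam(n,st=None):
    c=calibration(n)
    f=210/np.tan(np.radians(c['vfov'])/2)
    if 'rvec' in c:
        Rm=R.from_rotvec(np.ravel(c['rvec'])).as_matrix(); t=np.ravel(c['tvec'])
        return f,c['cx'],c['cy'],Rm.T,-Rm.T@t
    H=np.array(c['hand_eye']); Rt=R.from_rotvec(st['tool_rot']).as_matrix()
    return f,c['cx'],c['cy'],Rt@H[:3,:3],Rt@H[:3,3]+np.array(st['position'])
def ray(k,u,v,z):
    f,cx,cy,Rm,o=k; d=Rm@np.array([(u-cx)/f,(v-cy)/f,1]); return o+d*(z-o[2])/d[2]
def proj(k,p):
    f,cx,cy,Rm,o=k; q=Rm.T@(np.array(p)-o); return np.array([cx+f*q[0]/q[2],cy+f*q[1]/q[2]])
def snap(n,name):
    st=get_state(); im=get_image(n); cv2.imwrite('pics/'+name+'.png',im[:,:,::-1]); np.save('pics/'+name+'.npy',im); return st,im,cam(n,st)
E
python3 - <<'E'
from h import *
for n in('scene','top'):
    st,im,k=snap(n,n+'0'); print(n,k[4].round(3),k[0],calibration(n))
print(st); print(calibration('wrist'))
a=cv2.imread('pics/scene0.png');b=cv2.imread('pics/top0.png')
E
```

```text
scene [0.986 0.139 0.895] 392.61567619002255 {'vfov': 56.282355119979556, 'cx': 278.5309710769064, 'cy': 204.3009288359255, 'rvec': array([ 1.7827017 ,  2.05250352, -0.60787099]), 'tvec': array([ 0.01645407, -0.3638827 ,  1.28856558])}
top [0.293 0.073 1.239] 471.159424827141 {'vfov': 48.04592707838846, 'cx': 281.4544328851957, 'cy': 220.03590396840337, 'rvec': array([ 2.12862328, -2.14615491,  0.16364109]), 'tvec': array([0.08127485, 0.48275847, 1.17780154])}
{'time': 0.05, 'joint_positions': array([ 1.33006949,  0.32179037, -0.07007425,  1.45163909,  0.02260255,
        1.37080883, -0.05691485]), 'qd': array([ 6.94128457e-04, -6.11049878e-04,  1.68206024e-04, -2.98733449e-03,
       -4.72035354e-04,  5.22559729e-05, -2.85826734e-05]), 'joint_torque': array([-3.00280890e-04, -4.92998314e+01, -4.06012908e-01, -3.13706088e+01,
       -6.41500996e-02,  3.97699059e-02,  6.39610494e-05]), 'position': array([ 0.1636683 , -0.62853039,  0.23850062]), 'tool_rot': array([-3.11431239e+00, -3.98975179e-01,  5.31577978e-04]), 'ft_force': array([1.06155141, 0.30686834, 0.21270005]), 'torque': array([-0.00417252, -0.01329589, -0.03869735]), 'grip_force': 0.0, 'grip_width': 1.0015261790150676}
{'vfov': 58.11167381351043, 'cx': 281.02895556132455, 'cy': 208.62981104007008, 'hand_eye': array([[ 4.33058087e-04, -9.52465225e-01, -3.04647021e-01,
         8.43240300e-02],
       [ 9.99999879e-01,  4.82998677e-04, -8.85661357e-05,
        -6.96734145e-04],
       [ 2.31500273e-04, -3.04646946e-01,  9.52465319e-01,
        -1.46956216e-01],
       [ 0.00000000e+00,  0.00000000e+00,  0.00000000e+00,
         1.00000000e+00]])}
```

View pics/top0.png

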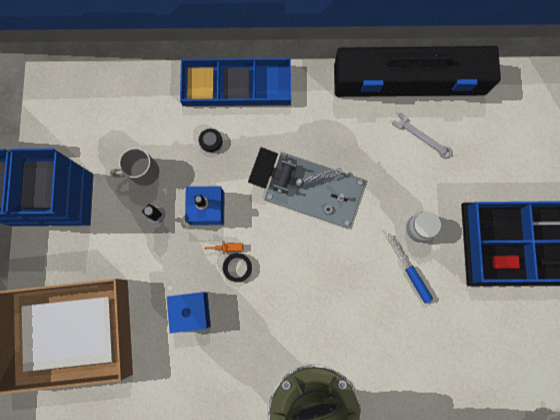

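View pics/scene0.png

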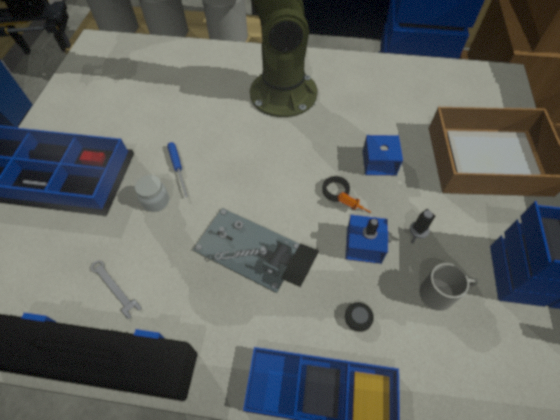

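```bash
python3 -c "
import bench;print([ (n,getattr(bench,n) if not callable(getattr(bench,n)) else '') for n in dir(bench) if n[0]!='_'])"
```

```text
[('MotionError', ''), ('calibration', ''), ('close_job', ''), ('get_image', ''), ('get_state', ''), ('nose_length', 0.017)]
```

Run:
```python
from h import *
for n in('scene','top'):
    k=cam(n); print(n,k[3].round(2).tolist())
    for p in [(0,0,0),(.1,0,0),(0,.1,0),(.164,-.629,.24)]: print(p,proj(k,p).round())
kt=cam('top');ks=cam('scene')
for nm,u,v in[('standA',204,204),('standB',187,312)]: print(nm,ray(kt,u,v,.07).round(3))
for nm,u,v in[('standA',372,228),('standB',384,150)]: print(nm,ray(ks,u,v,.07).round(3))
# puller seen
print(ray(kt,270,156,.0),ray(kt,360,205,.008))
a=np.load('pics/top0.npy')[:,:,::-1]
c=cv2.resize(a[130:240,230:390],None,fx=5,fy=5,interpolation=cv2.INTER_CUBIC)
cv2.imwrite('pics/c1.png',c)
```

```text
scene [[-0.14, 0.84, -0.53], [0.99, 0.11, -0.09], [-0.01, -0.53, -0.85]]
(0, 0, 0) [284.  93.]
(0.1, 0, 0) [279. 115.]
(0, 0.1, 0) [314.  96.]
(0.164, -0.629, 0.24) [43. 45.]
top [[-0.01, -0.99, 0.16], [-1.0, 0.01, 0.0], [-0.01, -0.16, -0.99]]
(0, 0, 0) [314. 413.]
(0.1, 0, 0) [313. 372.]
(0, 0.1, 0) [274. 413.]
(0.164, -0.629, 0.24) [627. 356.]
standA [0.521 0.273 0.07 ]
standB [0.253 0.309 0.07 ]
standA [0.508 0.284 0.07 ]
standB [0.261 0.311 0.07 ]
[0.66624757 0.10726836 0.        ] [ 0.52686484 -0.13158914  0.008     ]
```

View pics/c1.png

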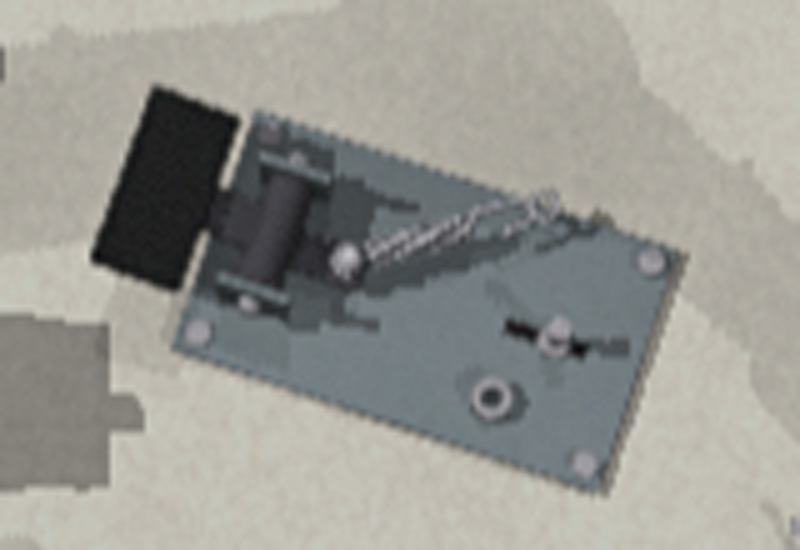

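The top view shows the unit, with the root pin at about (299,182), the ring at (339,171) and the post at (341,197). The puller is in the far stand at about (204,204). I'm moving over the unit to look closer.

Call:
send_rows:
  xyz:
    - [34, -17, 0]
    - [68, -34, 0]
    - [102, -51, 0]
    - [136, -68, 0]
    - [170, -85, 0]
    - [204, -101, 0]
    - [238, -118, 0]
    - [272, -135, 0]
    - [306, -152, 0]
    - [340, -169, 0]
  dr:
    - [0, 0, 0]
    - [0, 0, 0]
    - [0, 0, 0]
    - [0, 0, 0]
    - [0, 0, 0]
    - [0, 0, 0]
    - [0, 0, 0]
    - [0, 0, 0]
    - [0, 0, 0]
    - [0, 0, 0]

```text
time: 0.93
position: [0.4511, -0.3782, 0.2392]
tool_rot: [-3.116, -0.399, 0.001]
ft_force: [1.5, -1.2, -0.2]
grip_width: 1.002
grip_force: 0.0
```

Call:
send_rows:
  xyz:
    - [26, -34, 0]
    - [52, -68, 0]
    - [78, -102, 0]
    - [104, -136, 0]
    - [130, -170, 0]
    - [156, -204, 0]
    - [182, -238, 0]
    - [208, -272, 0]
    - [236, -311, 0]
    - [236, -311, 0]
  dr:
    - [0, 0, 0]
    - [0, 0, 0]
    - [0, 0, 0]
    - [0, 0, 0]
    - [0, 0, 0]
    - [0, 0, 0]
    - [0, 0, 0]
    - [0, 0, 0]
    - [0, 0, 0]
    - [0, 0, 0]

```text
time: 1.77
position: [0.601, -0.0111, 0.2393]
tool_rot: [-3.11, -0.412, -0.002]
ft_force: [-0.5, 2.0, 0.4]
grip_width: 0.997
grip_force: 0.0
```

Run:
```python
from h import *
st,im,k=snap('wrist','w1'); print(st); np.save('pics/w1st.npy',st,allow_pickle=True)
```

```text
{'time': 1.7667, 'joint_positions': array([ 0.45087807,  0.26275286, -0.56635945,  1.56327466,  0.13866693,
        1.35624693, -1.43690164]), 'qd': array([-0.23336237,  0.13366781, -0.04231935, -0.13694449,  0.12012396,
        0.0571877 , -0.28853204]), 'joint_torque': array([  4.07472521, -40.40631294,  -1.19529046, -30.56192279,
         0.51060364,  -0.10471763,  -0.12734053]), 'position': array([ 0.60099712, -0.01106233,  0.23934736]), 'tool_rot': array([-3.11012781e+00, -4.11774301e-01, -1.60573036e-03]), 'ft_force': array([-0.51836672,  1.96187695,  0.37110446]), 'torque': array([0.11168017, 0.05656047, 0.04518132]), 'grip_force': 0.0, 'grip_width': 0.9970971517675076}
```

View pics/w1.png

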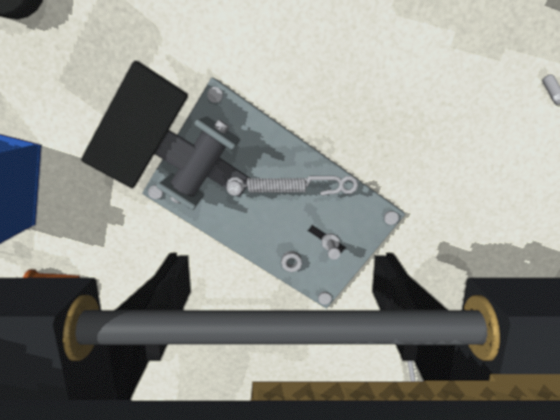

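The wrist view shows the root pin head at about (234,186), the ring centre at (348,184), the post head at (331,242) and the nut at (291,262).

Run:
```python
from h import *
st,im,k=snap('wrist','w2'); print(st['time'],st['position'],np.abs(st['qd']).max())
d=np.abs(im.astype(int)-np.load('pics/w1.npy')).mean(); print('diff',d)
g=cv2.cvtColor(im,cv2.COLOR_RGB2GRAY)
c=cv2.resize(im[150:290,210:410,::-1],None,fx=4,fy=4,interpolation=cv2.INTER_CUBIC)
for i in range(0,800,80): cv2.line(c,(i,0),(i,4),(0,0,255),1); cv2.line(c,(0,i),(4,i),(0,0,255),1)
cv2.imwrite('pics/c2.png',c)
kt=cam('top')
r=ray(k,234,186,.042);q=ray(k,348,184,.03);p=ray(k,331,242,.042);print(r,q,p,np.hypot(*(q-r)[:2]),np.hypot(*(p-r)[:2]))
for nm,u,v,z in[('r',299,181.6,.042),('q',339,171,.03),('p',341,197,.042)]:print(nm,ray(kt,u,v,z))
# blue stand masks top
t=np.load('pics/top0.npy');h=cv2.cvtColor(t,cv2.COLOR_RGB2HSV)
m=cv2.inRange(h,(100,120,60),(125,255,255));m[:, :160]=0;m[:150]=0;m[:,240:]=0
n,_,s,ce=cv2.connectedComponentsWithStats(m)
for i in range(1,n):
    if s[i,4]>100:print(s[i],ce[i])
```

```text
1.8167 [ 0.60123584 -0.00985189  0.239256  ] 0.08159625938534036
diff 2.6710232426303855
[0.58614297 0.03354446 0.042     ] [ 0.6138992  -0.07180417  0.03      ] [ 0.5560839 -0.0713044  0.042    ] 0.10894375824106418 0.10907259496690301
r [0.58384365 0.03078091 0.042     ]
q [ 0.6145148 -0.0756331  0.03     ]
p [ 0.54192614 -0.07747431  0.042     ]
[ 185  187   39   38 1243] [204.08608206 205.81415929]
[ 167  293   40   40 1373] [186.3605244  312.44355426]
```

View pics/c2.png

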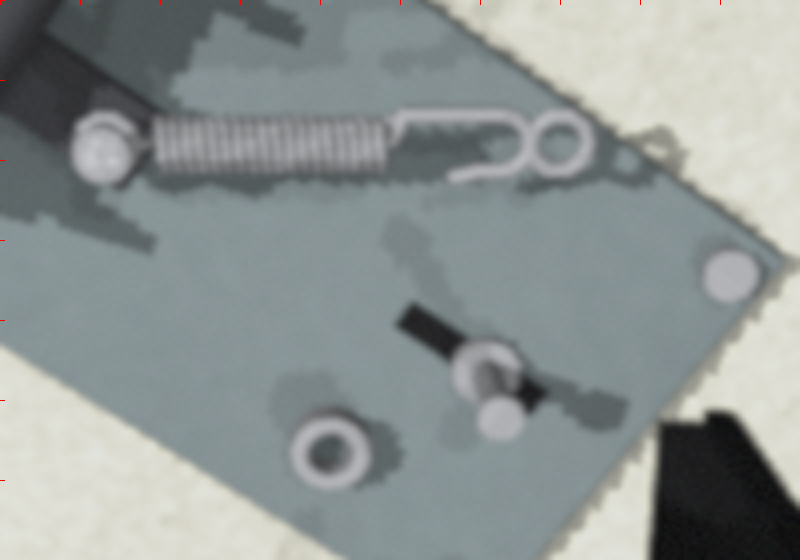

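The crop (4x, offset 210,150) shows the root head at (103,155), the ring centre at (558,144), and the post head at (501,418) with its foot washer at (486,372). The slot runs from about (400,313) to (545,402).

Run:
```python
from h import *
st=get_state(); print(st['time'],st['position'],st['tool_rot'])
st['position']=np.array([0.60123584,-0.00985189,0.239256])
k=cam('wrist',st)
c=lambda x,y,z:ray(k,210+(x-1.5)/4,150+(y-1.5)/4,z)
r=c(103,155,.042);q=c(558,144,.03);p=c(501,418,.042);f=c(486,372,.0085);s1=c(400,313,.008);s2=c(545,402,.008)
sm=(s1+s2)/2; co=[]
for n,v in dict(r=r,q=q,p=p,f=f,s1=s1,s2=s2,sm=sm).items(): print(n,v.round(4),'dist root',np.hypot(*(v-r)[:2]).round(4))
u=(p-r)[:2];w=(q-r)[:2];print('dir',np.arctan2(u[1],u[0]),np.arctan2(s2[1]-s1[1],s2[0]-s1[0]),'swing',np.arctan2(u[0]*w[1]-u[1]*w[0],u@w))
# stand location estimates
kt=cam('top')
print('standA',ray(kt,204.1,205.8,.07),'B',ray(kt,186.4,312.4,.07))
```

```text
1.8667 [ 0.60053865 -0.01363207  0.23909408] [-3.11172559e+00 -4.11557176e-01  1.76916573e-04]
r [0.5842 0.0313 0.042 ] dist root 0.0
q [ 0.6122 -0.0739  0.03  ] dist root 0.1089
p [ 0.5442 -0.0793  0.042 ] dist root 0.1176
f [ 0.5426 -0.0802  0.0085] dist root 0.1191
s1 [ 0.5527 -0.0531  0.008 ] dist root 0.0901
s2 [ 0.5382 -0.0985  0.008 ] dist root 0.1377
sm [ 0.5455 -0.0758  0.008 ] dist root 0.1139
dir -1.9171162195525515 -1.8797426013549507 swing 0.6069986814066788
standA [0.51648153 0.27238114 0.07      ] B [0.25223623 0.31084776 0.07      ]
```

Call:
send_rows:
  xyz:
    - [3, -37, 0]
    - [6, -74, 0]
    - [9, -110, 0]
    - [12, -147, 0]
    - [14, -184, 0]
    - [17, -221, 0]
    - [20, -258, 0]
    - [22, -294, 0]
    - [22, -294, 0]
    - [22, -294, 0]
  dr:
    - [0, 0, 0]
    - [0, 0, 0]
    - [0, 0, 0]
    - [0, 0, 0]
    - [0, 0, 0]
    - [0, 0, 0]
    - [0, 0, 0]
    - [0, 0, 0]
    - [0, 0, 0]
    - [0, 0, 0]

```text
time: 2.7
position: [0.5464, 0.272, 0.2391]
tool_rot: [3.115, 0.405, -0.001]
ft_force: [-0.2, -1.2, 0.2]
grip_width: 0.999
grip_force: 0.0
```

Run:
```python
from h import *
for i in range(3):
    st,im,k=snap('wrist','w3'); print(st['time'],st['position'],st['tool_rot'])
np.save('pics/k3.npy',np.array([*st['position'],*st['tool_rot']]))
```

```text
2.7 [0.54636484 0.27204216 0.23914207] [ 3.11519985e+00  4.04917314e-01 -1.39035432e-03]
2.75 [0.54754575 0.26958214 0.23899526] [ 3.11453597e+00  3.98825790e-01 -1.06317370e-03]
2.8 [0.54819798 0.26829008 0.23894333] [ 3.11453295e+00  3.95105299e-01 -9.00599038e-04]
```

View pics/w3.png

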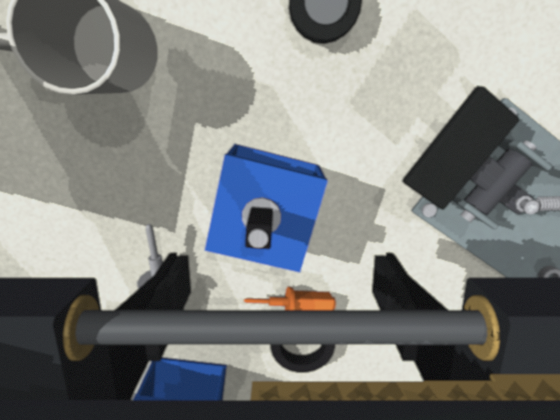

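The puller stands in the blue stand: guard at about (261,214), handle top at about (258,238).

Run:
```python
from h import *
for i in range(2):
    st,im,k=snap('wrist','w4'); print(st['time'],st['position'],st['tool_rot'])
np.save('pics/k4.npy',np.array([*st['position'],*st['tool_rot']]))
h=cv2.cvtColor(im,cv2.COLOR_RGB2HSV)
m=cv2.inRange(h,(100,150,130),(125,255,255));m[:,:190]=0;m[280:]=0
cs,_=cv2.findContours(m,0,2); c=max(cs,key=cv2.contourArea); a=cv2.approxPolyDP(cv2.convexHull(c),4,True)[:,0]
print(a.tolist()); 
for p in a: print(ray(k,*p,.07).round(4))
cv2.imwrite('pics/c4.png',cv2.resize(im[140:280,190:340,::-1],None,fx=4,fy=4,interpolation=cv2.INTER_CUBIC))
```

```text
2.85 [0.54851482 0.2678222  0.23905019] [ 3.11491793e+00  3.93135663e-01 -5.23037202e-04]
2.9 [0.54853739 0.26784965 0.23914099] [ 3.11526471e+00  3.92715897e-01 -4.04661767e-04]
[[226, 155], [325, 180], [298, 270], [206, 249]]
[0.5664 0.3206 0.07  ]
[0.5664 0.234  0.07  ]
[0.4782 0.234  0.07  ]
[0.4778 0.3206 0.07  ]
```

View pics/c4.png

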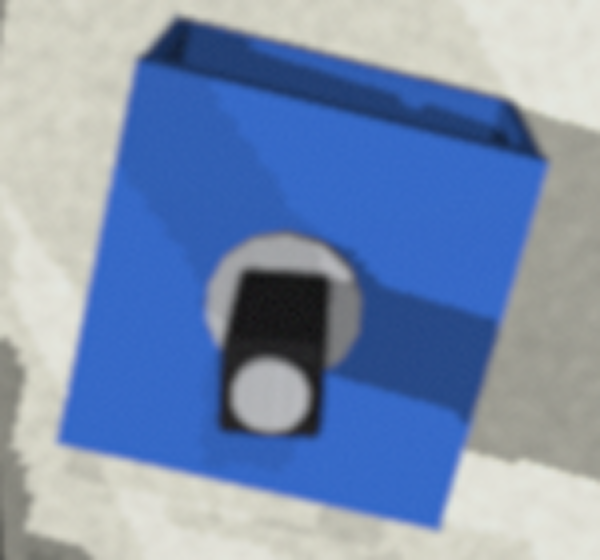

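Run:
```python
from h import *
a=np.load('pics/k4.npy');st={'position':a[:3],'tool_rot':a[3:]};k=cam('wrist',st)
c=lambda x,y,z:ray(k,190+(x-1.5)/4,140+(y-1.5)/4,z)
print('guard',c(283,305,.075),'top',c(270,388,.121),'cap',c(270,395,.121))
for p in[(222,434),(318,437)]: print(c(*p,.121))
for p in[(228,342),(324,345)]: print(c(*p,.121))
Rt=R.from_rotvec(a[3:]).as_matrix();print(Rt.round(3).tolist())
for P in[(.5222,.2773,.2391)]: print(1000*Rt.T@(np.array(P)-a[:3]))
```

```text
guard [0.52277626 0.28025013 0.075     ] top [0.52194908 0.28017758 0.121     ] cap [0.52056517 0.27985071 0.121     ]
[0.51051028 0.28686576 0.121     ]
[0.51444099 0.2690071  0.121     ]
[0.52899473 0.28989563 0.121     ]
[0.53286137 0.2723924  0.121     ]
[[0.969, 0.248, -0.0], [0.248, -0.969, -0.002], [-0.0, 0.002, -1.0]]
[-23.16799768 -15.69114274   0.02623525]
```

Call:
send_rows:
  xyz:
    - [-12, -9, 12]
    - [-23, -17, 40]
    - [-23, -17, 70]
    - [-23, -17, 95]
    - [-23, -17, 115]
    - [-23, -17, 130]
    - [-23, -17, 140]
    - [-23, -17, 144]
    - [-23, -17, 144]
    - [-23, -17, 144]
  dr:
    - [0, 0, 0]
    - [0, 0, 0]
    - [0, 0, 0]
    - [0, 0, 0]
    - [0, 0, 0]
    - [0, 0, 0]
    - [0, 0, 0]
    - [0, 0, 0]
    - [0, 0, 0]
    - [0, 0, 0]

```text
time: 3.78
position: [0.5215, 0.2812, 0.0963]
tool_rot: [-3.116, -0.398, -0.002]
ft_force: [0.4, 0.6, -0.0]
grip_width: 0.996
grip_force: 0.0
```

Run:
```python
from h import *
st=get_state(); im=get_image('wrist'); cv2.imwrite('pics/w5.png',im[140:400,90:470,::-1].repeat(2,0).repeat(2,1)); print(st['position'],st['tool_rot'],st['ft_force'],st['joint_positions'])
```

```text
[0.52153296 0.2812492  0.09627783] [-3.11605034e+00 -3.97959600e-01 -1.64122179e-03] [ 0.35723848  0.59899393 -0.00060554] [ 0.03318837  0.39362532 -0.69142035  1.74394143  0.27788623  1.10288411
 -2.06392686]
```

View pics/w5.png

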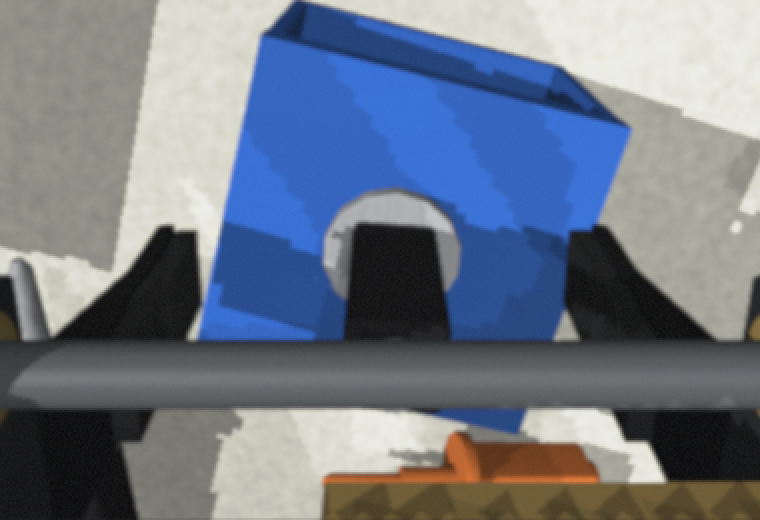

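The handle sits between the open fingers, guard at about (392,248) in the crop, so I'm closing.

Call:
send_rows:
  xyz:
    - [0, 0, 0]
    - [0, 0, 0]
    - [0, 0, 0]
    - [0, 0, 0]
    - [0, 0, 0]
    - [0, 0, 0]
    - [0, 0, 0]
    - [0, 0, 0]
    - [0, 0, 0]
    - [0, 0, 0]
  dr:
    - [0, 0, 0]
    - [0, 0, 0]
    - [0, 0, 0]
    - [0, 0, 0]
    - [0, 0, 0]
    - [0, 0, 0]
    - [0, 0, 0]
    - [0, 0, 0]
    - [0, 0, 0]
    - [0, 0, 0]
  jaw: 14
  grip_force: 60

```text
time: 4.67
position: [0.5208, 0.2813, 0.0954]
tool_rot: [3.116, 0.399, -0.0]
ft_force: [-0.5, 0.1, -0.3]
grip_width: 0.321
grip_force: 0.0
```

Run:
```python
from h import *
st=get_state(); print(st)
```

```text
{'time': 4.6667, 'joint_positions': array([ 0.03255812,  0.39432864, -0.69136561,  1.74501095,  0.27811071,
        1.10248953, -2.06413743]), 'qd': array([ 0.00117945,  0.00074539,  0.002074  , -0.00184614,  0.00092738,
       -0.00046598,  0.00097071]), 'joint_torque': array([-2.83348752e-03, -4.26438761e+01, -7.42959335e+00, -2.74970984e+01,
        1.50019844e-02, -8.25770083e-02, -1.94254716e-05]), 'position': array([0.52083867, 0.28133126, 0.09544025]), 'tool_rot': array([ 3.11603625e+00,  3.99117288e-01, -2.02683450e-04]), 'ft_force': array([-0.45733516,  0.12447471, -0.34656838]), 'torque': array([0.00017093, 0.03033547, 0.00666959]), 'grip_force': 0.0, 'grip_width': 0.32082617509762834}
```

Call:
send_rows:
  xyz:
    - [0, 0, 0]
    - [0, 0, 0]
    - [0, 0, 0]
    - [0, 0, 0]
    - [0, 0, 0]
    - [0, 0, 0]
    - [0, 0, 0]
    - [0, 0, -5]
    - [0, 0, -20]
    - [0, 0, -45]
  dr:
    - [0, 0, 0]
    - [0, 0, 0]
    - [0, 0, 0]
    - [0, 0, 0]
    - [0, 0, 0]
    - [0, 0, 0]
    - [0, 0, 0]
    - [0, 0, 0]
    - [0, 0, 0]
    - [0, 0, 0]

```text
time: 5.5
position: [0.5189, 0.2804, 0.1385]
tool_rot: [3.115, 0.4, -0.009]
ft_force: [0.8, -0.7, -1.0]
grip_width: 0.227
grip_force: 59.9
```

Call:
send_rows:
  xyz:
    - [0, 10, -30]
    - [0, 45, -45]
    - [0, 85, -60]
    - [0, 125, -60]
    - [0, 165, -60]
    - [0, 205, -60]
    - [0, 245, -60]
    - [0, 285, -60]
    - [0, 325, -60]
    - [0, 366, -60]
  dr:
    - [0, 0, 0]
    - [0, 0, 0]
    - [0, 0, 0.1]
    - [0, 0, 0.2]
    - [0, 0, 0.3]
    - [0, 0, 0.4]
    - [0, 0, 0.5]
    - [0, 0, 0.59]
    - [0, 0, 0.59]
    - [0, 0, 0.59]

```text
time: 6.33
position: [0.6132, -0.0741, 0.2009]
tool_rot: [-3.098, 0.523, -0.0]
ft_force: [1.4, 0.0, -0.3]
grip_width: 0.224
grip_force: 59.9
```

Call:
send_rows:
  xyz:
    - [0, 0, 15]
    - [0, 0, 30]
    - [0, 0, 45]
    - [0, 0, 55]
    - [0, 0, 60]
    - [0, 0, 60]
    - [0, 0, 60]
    - [0, 0, 60]
    - [0, 0, 60]
    - [0, 0, 60]
  dr:
    - [0, 0, 0]
    - [0, 0, 0]
    - [0, 0, 0]
    - [0, 0, 0]
    - [0, 0, 0]
    - [0, 0, 0]
    - [0, 0, 0]
    - [0, 0, 0]
    - [0, 0, 0]
    - [0, 0, 0]

```text
time: 7.17
position: [0.6136, -0.0728, 0.1414]
tool_rot: [3.097, -0.524, 0.002]
ft_force: [-0.8, -0.6, -1.3]
grip_width: 0.224
grip_force: 59.9
```

Run:
```python
from h import *
st,im,k=snap('wrist','w6'); print(st)
np.save('pics/k6.npy',np.array([*st['position'],*st['tool_rot']]))
Rt=R.from_rotvec(st['tool_rot']).as_matrix();print(Rt.round(3).tolist())
print('tip px',proj(k,np.array(st['position'])+Rt@[0,0,.0734]),'ring px',proj(k,(.6122,-.0739,.03)),'root',proj(k,(.5842,.0313,.042)))
cv2.imwrite('pics/c6.png',cv2.resize(im[130:330,150:410,::-1],None,fx=3,fy=3,interpolation=cv2.INTER_CUBIC))
```

```text
{'time': 7.1667, 'joint_positions': array([ 0.4426524 ,  0.35129422, -0.44972714,  1.64445348,  0.16281305,
        1.1815872 , -1.95081259]), 'qd': array([ 0.00063372,  0.0023965 ,  0.0012763 ,  0.00690636, -0.00248422,
       -0.00052042, -0.00058695]), 'joint_torque': array([-1.59910839e-02, -4.65893269e+01, -4.54352483e+00, -2.97166443e+01,
        6.64711159e-03, -8.99445475e-02, -7.91798830e-04]), 'position': array([ 0.61362692, -0.07277471,  0.14142844]), 'tool_rot': array([ 3.09743889e+00, -5.23873115e-01,  2.31977677e-03]), 'ft_force': array([-0.76475592, -0.63642738, -1.27967414]), 'torque': array([0.08418375, 0.03129929, 0.03361134]), 'grip_force': 59.9255801551044, 'grip_width': 0.2243696729463616}
[[0.944, -0.329, 0.001], [-0.329, -0.944, -0.0], [0.001, -0.0, -1.0]]
tip px [282.07619113 229.13595705] ring px [284.05684674 211.79632848] root [161.84642155 295.39422272]
```

View pics/c6.png

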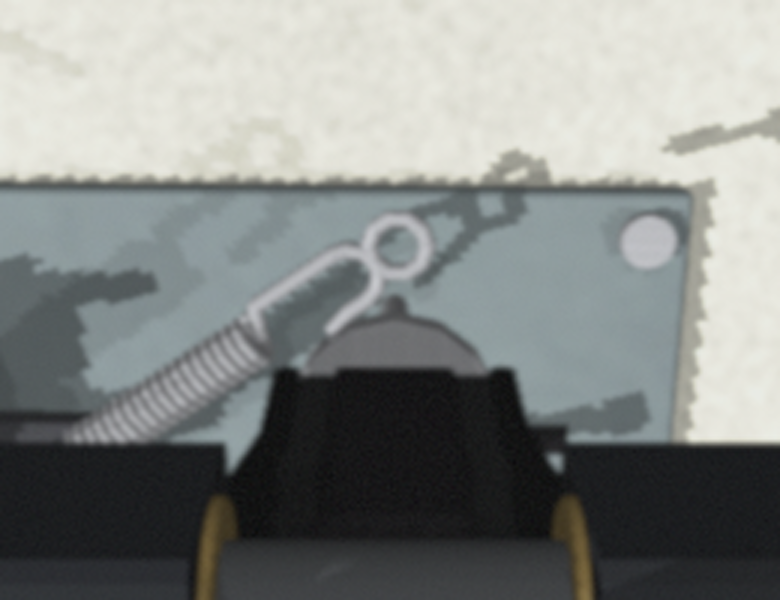

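The crop (3x, offset 150,130) shows the ring centre at (398,247) and the pin's end at (395,300). The tip is where predicted.

Run:
```python
from h import *
a=np.load('pics/k6.npy');st={'position':a[:3],'tool_rot':a[3:]};k=cam('wrist',st)
c=lambda x,y,z:ray(k,150+(x-1)/3,130+(y-1)/3,z)
q=c(398,247,.03);t=c(395,303,.068);b=c(648,241,.012)
Rt=R.from_rotvec(a[3:]).as_matrix()
print(q,t); print('ring in tool mm',1000*Rt.T@(q-a[:3]),'tip',1000*Rt.T@(t-a[:3]))
for p in[(.5842,.0313,.03),(.5442,-.0793,.03)]: print(1000*Rt.T@(np.array(p)-a[:3]))
```

```text
[ 0.61246174 -0.07267805  0.03      ] [ 0.6129105  -0.07202945  0.068     ]
ring in tool mm [ -1.2974673    0.30135231 111.42661155] tip [-1.03058551 -0.46197914 73.42703034]
[-62.1809484  -88.59946498 111.34383991]
[-63.58477966  29.00320978 111.33177061]
```

Call:
send_rows:
  xyz:
    - [0, 0.5, 10]
    - [0, 0.5, 20]
    - [0, 0.5, 28]
    - [0, 0.5, 32]
    - [0, 0.5, 34]
    - [0, 0.5, 36]
    - [0, 0.5, 38]
    - [0, 0.5, 40]
    - [0, 0.5, 40]
    - [0, 0.5, 40]
  dr:
    - [0, 0, 0]
    - [0, 0, 0]
    - [0, 0, 0]
    - [0, 0, 0]
    - [0, 0, 0]
    - [0, 0, 0]
    - [0, 0, 0]
    - [0, 0, 0]
    - [0, 0, 0]
    - [0, 0, 0]

```text
time: 8.05
position: [0.6131, -0.0733, 0.1007]
tool_rot: [3.097, -0.524, 0.0]
ft_force: [-1.3, -0.7, -1.4]
grip_width: 0.225
grip_force: 59.9
```

Run:
```python
from h import *
st,im,k=snap('wrist','w7'); print(st['position'],st['tool_rot'],st['ft_force'])
np.save('pics/k7.npy',np.array([*st['position'],*st['tool_rot']]))
cv2.imwrite('pics/c7.png',cv2.resize(im[130:330,150:410,::-1],None,fx=3,fy=3,interpolation=cv2.INTER_CUBIC))
```

```text
[ 0.6130506  -0.0733149   0.10066899] [ 3.09748643e+00 -5.24031499e-01  3.60844058e-04] [-1.2824965  -0.67973316 -1.414275  ]
```

View pics/c7.png

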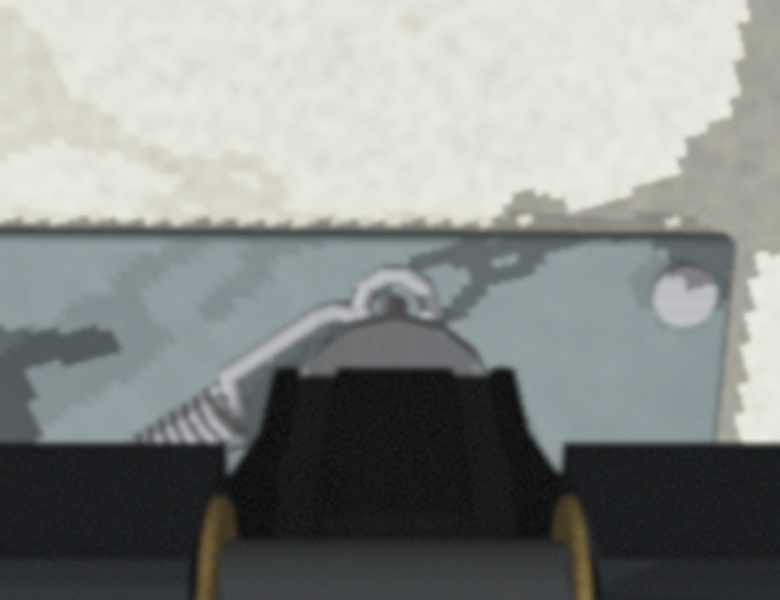

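The pin, at (393,300), sits inside the ring at (395,302), with no contact force. Next I lower it a little more and swing the slack spring towards the slot before pulling.

Call:
send_rows:
  xyz:
    - [0, 0, 4]
    - [0, 0, 8]
    - [-5, 3.5, 8]
    - [-9, 6.5, 8]
    - [-14, 9, 8]
    - [-19, 11, 8]
    - [-23.5, 13, 8]
    - [-27.5, 14.5, 8]
    - [-31, 15.5, 8]
    - [-34.5, 16.5, 8]
  dr:
    - [0, 0, 0]
    - [0, 0, 0]
    - [0, 0, 0]
    - [0, 0, 0]
    - [0, 0, 0]
    - [0, 0, 0]
    - [0, 0, 0]
    - [0, 0, 0]
    - [0, 0, 0]
    - [0, 0, 0]

```text
time: 8.93
position: [0.5746, -0.0776, 0.0927]
tool_rot: [3.097, -0.524, 0.001]
ft_force: [0.8, 0.3, -0.7]
grip_width: 0.224
grip_force: 59.9
```

```bash
cat > s.py <<'E'
from h import *
def rel(n=0):
    a=np.load('pics/k7.npy');R0=R.from_rotvec(a[3:]).as_matrix()
    P=[];F=[]
    for i in range(n+1):
        st=get_state();P.append(st['position']);F.append(st['ft_force'])
        if n: get_image('wrist')
    P=np.array(P);d=1000*(P-a[:3])@R0; xy=d[:,:2]+[61.9,90.1]
    for p,z,f in zip(xy,P[:,2],np.array(F)@R0): print('tip rel root',p.round(1),'r %.1f ang %.3f tipz %.4f'%(np.hypot(*p),np.arctan2(*p),z-.0734),'F tool',f.round(1))
    print('rotdev',(R0.T@R.from_rotvec(st['tool_rot']).as_matrix()).round(3)[[0,0,1],[1,2,2]],'jaw',st['grip_width'],'t',st['time'])
    return xy
def pix(): # bright spring pixels in wrist picture for checking ring place
    pass
E
python3 -c "
from s import *
rel(2)
a=np.load('pics/k6.npy');k=cam('wrist',{'position':a[:3],'tool_rot':a[3:]});R0=R.from_rotvec(a[3:]).as_matrix()
print('bolt rel root',1000*R0.T@(ray(k,366,210,.012)-a[:3])+[62.8,89.6,0])"
```

```text
tip rel root [ 27.  106.8] r 110.1 ang 0.248 tipz 0.0193 F tool [ 0.6 -0.6  0.7]
tip rel root [ 26.3 106.9] r 110.1 ang 0.241 tipz 0.0192 F tool [-1.1  0.5  1.3]
tip rel root [ 26.8 106.8] r 110.1 ang 0.246 tipz 0.0192 F tool [-0.3  0.4  0.7]
rotdev [ 0. -0.  0.] jaw 0.22872378788920963 t 9.0333
bolt rel root [ 57.20938039 154.28224012 129.41479534]
```

Call:
send_rows:
  xyz:
    - [0.5, 2, 0]
    - [1, 4, 0]
    - [1.5, 6, 0]
    - [2, 8, 0]
    - [2.5, 10, 0]
    - [3, 12, 0]
    - [3.5, 14, 0]
    - [4, 16, 0]
    - [4.5, 18, 0]
    - [5, 19.5, 0]
  dr:
    - [0, 0, 0]
    - [0, 0, 0]
    - [0, 0, 0]
    - [0, 0, 0]
    - [0, 0, 0]
    - [0, 0, 0]
    - [0, 0, 0]
    - [0, 0, 0]
    - [0, 0, 0]
    - [0, 0, 0]

```text
time: 9.92
position: [0.5732, -0.0971, 0.0925]
tool_rot: [-3.097, 0.524, 0.0]
ft_force: [0.7, 6.2, -0.2]
grip_width: 0.223
grip_force: 59.9
```

```bash
python3 -c "
from s import *
rel(5)"
```

```text
tip rel root [ 32.1 125.6] r 129.7 ang 0.250 tipz 0.0191 F tool [-1.4 -6.   0.2]
tip rel root [ 32.2 126. ] r 130.0 ang 0.250 tipz 0.0191 F tool [-1.7 -4.6  1.2]
tip rel root [ 32.2 125.8] r 129.8 ang 0.250 tipz 0.0191 F tool [-1.3 -5.2 -0.5]
tip rel root [ 32.1 125.6] r 129.7 ang 0.250 tipz 0.0191 F tool [-1.4 -5.5  1.1]
tip rel root [ 32.1 125.4] r 129.5 ang 0.250 tipz 0.0191 F tool [-0.9 -5.3  0.5]
tip rel root [ 32.  125.4] r 129.5 ang 0.250 tipz 0.0191 F tool [-1.6 -5.   0.5]
rotdev [ 0.    -0.001 -0.001] jaw 0.22066535277274996 t 10.1667
```

Call:
send_rows:
  xyz:
    - [0.5, 2, 0]
    - [1.2, 5, 0]
    - [2, 8, 0]
    - [2.7, 11, 0]
    - [3.5, 14, 0]
    - [4.2, 17, 0]
    - [5, 20, 0]
    - [5.5, 22, 0]
    - [6, 23.5, 0]
    - [6, 23.5, 0]
  dr:
    - [0, 0, 0]
    - [0, 0, 0]
    - [0, 0, 0]
    - [0, 0, 0]
    - [0, 0, 0]
    - [0, 0, 0]
    - [0, 0, 0]
    - [0, 0, 0]
    - [0, 0, 0]
    - [0, 0, 0]

```text
time: 11.05
position: [0.5713, -0.1193, 0.0924]
tool_rot: [-3.094, 0.522, 0.001]
ft_force: [1.4, 8.2, -1.3]
grip_width: 0.224
grip_force: 59.9
```

```bash
python3 -c "
from s import *
rel(8)
st,im,k=snap('wrist','w8');np.save('pics/k8.npy',np.array([*st['position'],*st['tool_rot']]))
Rt=R.from_rotvec(st['tool_rot']).as_matrix();print(proj(k,np.array(st['position'])+Rt@[0,0,.0734]))
g=im.min(2)
for v in range(225,246,1): print(v,' '.join('%3d'%x for x in g[v,264:302]))"
```

```text
tip rel root [ 37.6 147.2] r 152.0 ang 0.250 tipz 0.0190 F tool [-1.4 -8.2  1.3]
tip rel root [ 37.5 147. ] r 151.7 ang 0.250 tipz 0.0190 F tool [-2.4 -9.2  1.8]
tip rel root [ 37.5 146.8] r 151.6 ang 0.250 tipz 0.0190 F tool [-1.9 -8.1 -0. ]
tip rel root [ 37.5 146.8] r 151.5 ang 0.250 tipz 0.0190 F tool [-2.7 -8.7  0.6]
tip rel root [ 37.5 146.7] r 151.5 ang 0.250 tipz 0.0190 F tool [-2.6 -8.   0.4]
tip rel root [ 37.4 146.7] r 151.4 ang 0.250 tipz 0.0190 F tool [-2.  -8.   0.4]
tip rel root [ 37.5 146.7] r 151.4 ang 0.250 tipz 0.0190 F tool [-1.5 -8.5  0.3]
tip rel root [ 37.5 146.7] r 151.4 ang 0.250 tipz 0.0190 F tool [-2.3 -9.2  0.5]
tip rel root [ 37.5 146.7] r 151.4 ang 0.250 tipz 0.0190 F tool [-1.6 -9.3 -0. ]
rotdev [ 0.002 -0.002 -0.004] jaw 0.22542857792039217 t 11.45
[282.08742189 229.13167267]
225 142 141 139 138 136 139 144 150 157 162 168 172 168 158 149 139 129 121 116 118 123 131 137 140 142 142 141 142 141 140 138 134 131 122 109  98  97  97
226 141 141 147 156 161 164 169 173 179 184 185 187 184 177 172 164 154 145 136 127 124 123 130 137 140 141 141 140 141 139 1
[... 2294 characters left out ...]
 112 112 112 113 113 111 112 112 112 112 110 109 110 110 106  98  88  89  98
242 107 109 110 112 113 111 112 112 110 111 111 110 111 110 111 112 110 111 111 110 111 112 111 113 112 111 112 112 110 110 110 111 112 111 107  98  86  86
243 109 110 111 110 112 113 112 110 110 111 112 112 110 110 111 111 110 111 110 111 110 112 113 113 111 111 112 111 110 111 111 110 111 113 111 106  98  89
244 110 109 110 112 113 112 111 111 110 111 112 111 110 111 110 110 111 111 110 111 111 111 112 111 112 111 111 110 111 110 111 111 110 111 113 110 108 103
245 108 110 111 112 112 112 112 112 111 112 111 112 112 109 111 111 111 110 111 111 111 112 111 112 112 112 112 112 112 111 110 110 111 113 112 111 111 109
```

```bash
python3 -c "
from s import *
from scipy.optimize import least_squares
im=np.load('pics/w8.npy');a=np.load('pics/k8.npy');k=cam('wrist',{'position':a[:3],'tool_rot':a[3:]});R0=R.from_rotvec(np.load('pics/k7.npy')[3:]).as_matrix();p7=np.load('pics/k7.npy')[:3]
g=cv2.GaussianBlur(im.min(2),(3,3),0).astype(float)
# outer edge along rays from approx centre, upper-right half
c=np.array([275.,234.]);pts=[]
for t in np.radians(np.arange(-150,-5,8)):
    r=np.arange(4,16,.25);u=c[0]+r*np.cos(t);v=c[1]+r*np.sin(t)
    s=cv2.remap(g.astype(np.float32),u.astype(np.float32)[None],v.astype(np.float32)[None],1)[0]
    i=np.argmax(s); j=i+np.argmax(s[i:]<(s[i]+140)/2) ; pts.append((u[j],v[j],s[i]))
W=np.array([1000*R0.T@(ray(k,u,v,.030)-p7) for u,v,_ in pts])[:,:2]+[61.9,90.1]
f=least_squares(lambda q:np.hypot(*(W-q[:2]).T)-9,W.mean(0)-[5,0],loss='soft_l1');q=f.x
print('ring rel root',q,np.hypot(*q),np.arctan2(*q),f.fun.round(1))
"
```

```text
ring rel root [ 35.13588796 141.64174383] 145.9346230928111 0.24315352511594526 [-0.1  0.1  0.  -0.1 -0.2 -0.1  0.   0.1  0.2  0.  -0.  -0.1 -0.1  0.2
  0.2  0.1  0.  -0.2 -0.3]
```

Call:
send_rows:
  xyz:
    - [0.5, 2, 0]
    - [1.3, 5, 0]
    - [-1, 5.8, 0]
    - [-3.5, 6.4, 0]
    - [-6.5, 6.9, 0]
    - [-9, 7.5, 0]
    - [-12, 8, 0]
    - [-14, 8.3, 0]
    - [-14, 8.3, 0]
    - [-14, 8.3, 0]
  dr:
    - [0, 0, 0]
    - [0, 0, 0]
    - [0, 0, 0]
    - [0, 0, 0]
    - [0, 0, 0]
    - [0, 0, 0]
    - [0, 0, 0]
    - [0, 0, 0]
    - [0, 0, 0]
    - [0, 0, 0]

```text
time: 12.38
position: [0.5557, -0.1217, 0.0926]
tool_rot: [-3.094, 0.521, -0.0]
ft_force: [2.6, 9.2, -0.1]
grip_width: 0.227
grip_force: 59.9
```

```bash
cat >> s.py <<'E'
from scipy.optimize import least_squares
a7=np.load('pics/k7.npy');R7=R.from_rotvec(a7[3:]).as_matrix();p7=a7[:3]
def ring(name):
    st,im,k=snap('wrist',name)
    g=cv2.GaussianBlur(im.min(2),(3,3),0).astype(np.float32)
    c=np.array([275.,234.])
    for it in range(3):
        pts=[]
        for t in np.radians(np.arange(-150,-5,8)):
            r=np.arange(5,15,.25);u=c[0]+r*np.cos(t);v=c[1]+r*np.sin(t)
            s=cv2.remap(g,u.astype(np.float32)[None],v.astype(np.float32)[None],1)[0]
            i=np.argmax(s); j=i+np.argmax(s[i:]<(s[i]+140)/2); pts.append((u[j],v[j]))
        W=np.array([1000*R7.T@(ray(k,u,v,.030)-p7) for u,v in pts])[:,:2]+[61.9,90.1]
        f=least_squares(lambda q:np.hypot(*(W-q[:2]).T)-9,W.mean(0)-[5,0],loss='soft_l1');q=f.x
        c=proj(k,p7+R7@np.array([*(q-[61.9,90.1])/1000,0])*1+[0,0,.030-p7[2]])
    print('ring rel root',q.round(1),'r %.1f ang %.3f'%(np.hypot(*q),np.arctan2(*q)),'res',np.abs(f.fun).max().round(1),'px',c.round(1))
E
python3 -c "
from s import *
d=rel(6);ring('w9')"
```

```text
tip rel root [ 23.7 154.7] r 156.5 ang 0.152 tipz 0.0192 F tool [-0.5 -9.6  0.1]
tip rel root [ 23.7 154.6] r 156.4 ang 0.152 tipz 0.0192 F tool [-0.3 -8.5  0.3]
tip rel root [ 23.8 154.6] r 156.4 ang 0.152 tipz 0.0192 F tool [-1.4 -9.4  0.7]
tip rel root [ 23.8 154.6] r 156.4 ang 0.153 tipz 0.0192 F tool [-2.2 -9.7  0.6]
tip rel root [ 23.7 154.6] r 156.4 ang 0.152 tipz 0.0191 F tool [-0.9 -8.9  0.1]
tip rel root [ 23.7 154.6] r 156.4 ang 0.152 tipz 0.0191 F tool [-1.6 -9.7  1. ]
tip rel root [ 23.8 154.6] r 156.4 ang 0.153 tipz 0.0191 F tool [-1.6 -8.7  0.5]
rotdev [ 0.002 -0.001 -0.004] jaw 0.22836166561787852 t 12.6833
ring rel root [ 21.9 149. ] r 150.6 ang 0.146 res 5.6 px [273.3 238.5]
```

Call:
send_rows:
  xyz:
    - [0, 0.7, 0]
    - [-1.5, 0.9, 0]
    - [-3, 1.1, 0]
    - [-4.5, 1.3, 0]
    - [-6, 1.5, 0]
    - [-7, 1.6, 0]
    - [-8, 1.7, 0]
    - [-8, 1.7, 0]
    - [-8, 1.7, 0]
    - [-8, 1.7, 0]
  dr:
    - [0, 0, 0]
    - [0, 0, 0]
    - [0, 0, 0]
    - [0, 0, 0]
    - [0, 0, 0]
    - [0, 0, 0]
    - [0, 0, 0]
    - [0, 0, 0]
    - [0, 0, 0]
    - [0, 0, 0]

```text
time: 13.62
position: [0.548, -0.1207, 0.0926]
tool_rot: [-3.094, 0.521, -0.001]
ft_force: [2.8, 9.7, -1.3]
grip_width: 0.225
grip_force: 59.9
```

```bash
python3 -c "
from s import *
d=rel(4);ring('w10')"
```

```text
tip rel root [ 16.  156.3] r 157.1 ang 0.102 tipz 0.0192 F tool [ -0.6 -10.1   1.3]
tip rel root [ 16.  156.3] r 157.1 ang 0.102 tipz 0.0192 F tool [-0.8 -9.5  1.8]
tip rel root [ 16.  156.3] r 157.1 ang 0.102 tipz 0.0192 F tool [-0.9 -9.1  1. ]
tip rel root [ 16.  156.3] r 157.1 ang 0.102 tipz 0.0192 F tool [-1.1 -9.6  0.9]
tip rel root [ 16.  156.3] r 157.1 ang 0.102 tipz 0.0192 F tool [-1.1 -9.3  1.5]
rotdev [ 0.002 -0.    -0.004] jaw 0.2224391915264482 t 13.8167
ring rel root [ 14.  150.2] r 150.9 ang 0.093 res 5.1 px [272.5 238.7]
```

Call:
send_rows:
  xyz:
    - [-1, 0.1, 0]
    - [-2, 0.2, 0]
    - [-3, 0.3, 0]
    - [-4, 0.4, 0]
    - [-5, 0.5, 0]
    - [-6, 0.5, 0]
    - [-6, 0.5, 0]
    - [-6, 0.5, 0]
    - [-6, 0.5, 0]
    - [-6, 0.5, 0]
  dr:
    - [0, 0, 0]
    - [0, 0, 0]
    - [0, 0, 0]
    - [0, 0, 0]
    - [0, 0, 0]
    - [0, 0, 0]
    - [0, 0, 0]
    - [0, 0, 0]
    - [0, 0, 0]
    - [0, 0, 0]

```text
time: 14.75
position: [0.5423, -0.1194, 0.0927]
tool_rot: [-3.094, 0.521, -0.002]
ft_force: [2.2, 9.5, -0.6]
grip_width: 0.227
grip_force: 59.9
```

```bash
python3 -c "
from s import *
d=rel(4);ring('w11')"
```

```text
tip rel root [ 10.2 156.8] r 157.2 ang 0.065 tipz 0.0193 F tool [-1.1 -9.7  0.6]
tip rel root [ 10.2 156.8] r 157.1 ang 0.065 tipz 0.0193 F tool [-0.1 -9.   1.1]
tip rel root [ 10.3 156.9] r 157.2 ang 0.065 tipz 0.0193 F tool [-0.2 -9.6  1.1]
tip rel root [ 10.2 156.8] r 157.1 ang 0.065 tipz 0.0193 F tool [-0.2 -9.7 -0. ]
tip rel root [ 10.3 156.8] r 157.1 ang 0.065 tipz 0.0193 F tool [ -0.1 -10.2   1.7]
rotdev [ 0.002  0.    -0.004] jaw 0.22702074769520086 t 14.95
ring rel root [  8.4 151. ] r 151.2 ang 0.056 res 4.6 px [272.8 238.4]
```

Call:
send_rows:
  xyz:
    - [-1, 0, 0]
    - [-2, 0.1, 0]
    - [-3, 0.1, 0]
    - [-4, 0.2, 0]
    - [-5, 0.2, 0]
    - [-6, 0.2, 0]
    - [-7, 0.2, 0]
    - [-7, 0.2, 0]
    - [-7, 0.2, 0]
    - [-7, 0.2, 0]
  dr:
    - [0, 0, 0]
    - [0, 0, 0]
    - [0, 0, 0]
    - [0, 0, 0]
    - [0, 0, 0]
    - [0, 0, 0]
    - [0, 0, 0]
    - [0, 0, 0]
    - [0, 0, 0]
    - [0, 0, 0]

```text
time: 15.88
position: [0.5358, -0.1174, 0.0927]
tool_rot: [-3.094, 0.521, -0.003]
ft_force: [1.7, 9.6, -1.6]
grip_width: 0.226
grip_force: 59.9
```

```bash
python3 -c "
from s import *
d=rel(4);ring('w12')"
```

```text
tip rel root [  3.5 157.1] r 157.1 ang 0.022 tipz 0.0193 F tool [-1.6 -9.6  1.6]
tip rel root [  3.5 157.1] r 157.1 ang 0.022 tipz 0.0194 F tool [ 0.  -9.7  2. ]
tip rel root [  3.5 157.1] r 157.1 ang 0.022 tipz 0.0193 F tool [-0.8 -9.5  1. ]
tip rel root [  3.5 157.1] r 157.1 ang 0.022 tipz 0.0194 F tool [ 0.3 -9.9  1.1]
tip rel root [  3.5 157.1] r 157.1 ang 0.022 tipz 0.0194 F tool [ 0.2 -9.2  1.3]
rotdev [ 0.002  0.001 -0.004] jaw 0.2282607092185943 t 16.0833
ring rel root [  2.3 151.9] r 151.9 ang 0.015 res 5.4 px [273.9 237.4]
```

Call:
send_rows:
  xyz:
    - [-0.5, 0, 0]
    - [-1, 0, 0]
    - [-1.5, 0, 0]
    - [-2, 0, 0]
    - [-2.5, 0, 0]
    - [-3, 0, 0]
    - [-3.5, 0, 0]
    - [-3.5, 0, 0]
    - [-3.5, 0, 0]
    - [-3.5, 0, 0]
  dr:
    - [0, 0, 0]
    - [0, 0, 0]
    - [0, 0, 0]
    - [0, 0, 0]
    - [0, 0, 0]
    - [0, 0, 0]
    - [0, 0, 0]
    - [0, 0, 0]
    - [0, 0, 0]
    - [0, 0, 0]

```text
time: 17.02
position: [0.533, -0.1161, 0.0929]
tool_rot: [-3.094, 0.521, -0.004]
ft_force: [3.7, 9.6, -2.4]
grip_width: 0.23
grip_force: 59.9
```

```bash
python3 -c "
from s import *
d=rel(4);ring('w13')"
```

```text
tip rel root [  0.4 156.8] r 156.8 ang 0.002 tipz 0.0195 F tool [  0.4 -10.3   2.4]
tip rel root [  0.4 156.9] r 156.9 ang 0.003 tipz 0.0195 F tool [ 0.7 -9.   1.6]
tip rel root [  0.4 156.9] r 156.9 ang 0.003 tipz 0.0195 F tool [  1.3 -10.    1.9]
tip rel root [  0.4 156.9] r 156.9 ang 0.002 tipz 0.0195 F tool [ 0.7 -9.5  1.4]
tip rel root [  0.4 156.9] r 156.9 ang 0.002 tipz 0.0195 F tool [ 1.  -9.7  1.6]
rotdev [ 0.002  0.002 -0.005] jaw 0.22487404796532157 t 17.2167
ring rel root [ -0.6 151.9] r 151.9 ang -0.004 res 1.7 px [274.2 237.2]
```

Call:
send_rows:
  xyz:
    - [-0.5, 0, 0]
    - [-1, 0, 0]
    - [-1.5, 0, 0]
    - [-2, 0, 0]
    - [-2, 0, 0]
    - [-2, 0, 0]
    - [-2, 0, 0]
    - [-2, 0, 0]
    - [-2, 0, 0]
    - [-2, 0, 0]
  dr:
    - [0, 0, 0]
    - [0, 0, 0]
    - [0, 0, 0]
    - [0, 0, 0]
    - [0, 0, 0]
    - [0, 0, 0]
    - [0, 0, 0]
    - [0, 0, 0]
    - [0, 0, 0]
    - [0, 0, 0]

```text
time: 18.15
position: [0.5316, -0.1153, 0.093]
tool_rot: [-3.093, 0.521, -0.006]
ft_force: [4.3, 8.9, -2.1]
grip_width: 0.231
grip_force: 59.9
```

```bash
python3 -c "
from s import *
d=rel(4);ring('w14')"
```

```text
tip rel root [ -1.2 156.6] r 156.6 ang -0.008 tipz 0.0196 F tool [ 1.2 -9.8  2.1]
tip rel root [ -1.2 156.5] r 156.5 ang -0.008 tipz 0.0196 F tool [  2.4 -10.9   1.9]
tip rel root [ -1.2 156.5] r 156.5 ang -0.008 tipz 0.0196 F tool [  2.  -10.    2.6]
tip rel root [ -1.2 156.5] r 156.5 ang -0.008 tipz 0.0196 F tool [  0.3 -10.2   2.9]
tip rel root [ -1.2 156.5] r 156.5 ang -0.008 tipz 0.0196 F tool [  1.9 -11.3   2.4]
rotdev [ 0.002  0.003 -0.005] jaw 0.22844898048471549 t 18.35
ring rel root [ -1.9 151.5] r 151.5 ang -0.012 res 1.6 px [274.3 236.6]
```

Call:
send_rows:
  xyz:
    - [0, -2, 0]
    - [0, -4, 0]
    - [0, -6, 0]
    - [0.2, -8, 0]
    - [0.4, -10, 0]
    - [0.6, -12, 0]
    - [0.8, -14, 0]
    - [1, -16, 0]
    - [1, -18, 0]
    - [1, -18, 0]
  dr:
    - [0, 0, 0]
    - [0, 0, 0]
    - [0, 0, 0]
    - [0, 0, 0]
    - [0, 0, 0]
    - [0, 0, 0]
    - [0, 0, 0]
    - [0, 0, 0]
    - [0, 0, 0]
    - [0, 0, 0]

```text
time: 19.28
position: [0.5374, -0.0998, 0.0928]
tool_rot: [-3.095, 0.521, -0.003]
ft_force: [2.9, 7.5, -1.7]
grip_width: 0.224
grip_force: 59.9
```

```bash
python3 -c "
from s import *
d=rel(4);ring('w15')"
```

```text
tip rel root [ -0.8 140. ] r 140.0 ang -0.006 tipz 0.0194 F tool [ 0.3 -8.   1.7]
tip rel root [ -0.8 140.3] r 140.3 ang -0.005 tipz 0.0194 F tool [ 0.4 -7.1  1. ]
tip rel root [ -0.7 140.5] r 140.5 ang -0.005 tipz 0.0194 F tool [ 1.4 -6.9  1.9]
tip rel root [ -0.7 140.5] r 140.5 ang -0.005 tipz 0.0194 F tool [ 0.8 -7.1  1.4]
tip rel root [ -0.7 140.5] r 140.6 ang -0.005 tipz 0.0194 F tool [ 1.1 -7.3  1.9]
rotdev [ 0.001  0.001 -0.003] jaw 0.2285815283080096 t 19.4833
ring rel root [ -3.1 136.4] r 136.4 ang -0.023 res 5.9 px [275.4 239.4]
```

Call:
send_rows:
  xyz:
    - [0, -1.5, 0]
    - [0, -3, 0]
    - [0, -4.5, 0]
    - [0, -6, 0]
    - [0, -7, 0]
    - [0, -8, 0]
    - [0, -8, 0]
    - [0, -8, 0]
    - [0, -8, 0]
    - [0, -8, 0]
  dr:
    - [0, 0, 0]
    - [0, 0, 0]
    - [0, 0, 0]
    - [0, 0, 0]
    - [0, 0, 0]
    - [0, 0, 0]
    - [0, 0, 0]
    - [0, 0, 0]
    - [0, 0, 0]
    - [0, 0, 0]

```text
time: 20.42
position: [0.5393, -0.0941, 0.0927]
tool_rot: [-3.097, 0.524, -0.001]
ft_force: [1.7, 5.2, -0.7]
grip_width: 0.223
grip_force: 59.9
```

```bash
python3 -c "
from s import *
d=rel(4);ring('w16')"
```

```text
tip rel root [ -0.9 134. ] r 134.0 ang -0.007 tipz 0.0193 F tool [-0.2 -5.5  0.7]
tip rel root [ -0.9 133.9] r 133.9 ang -0.007 tipz 0.0193 F tool [ 0.1 -5.2  0.7]
tip rel root [ -0.9 134. ] r 134.0 ang -0.006 tipz 0.0193 F tool [ 0.  -5.3  1.7]
tip rel root [ -0.9 134. ] r 134.0 ang -0.007 tipz 0.0193 F tool [-0.4 -5.9  1.4]
tip rel root [ -0.9 134. ] r 134.0 ang -0.007 tipz 0.0193 F tool [ 1.  -6.3  1.1]
rotdev [-0.     0.    -0.001] jaw 0.22806212182383806 t 20.6167
ring rel root [ -2.8 128.8] r 128.8 ang -0.021 res 5.0 px [273.5 238.5]
```

Call:
send_rows:
  xyz:
    - [0, -0.5, 0]
    - [0, -1, 0]
    - [0, -1.5, 0]
    - [0, -2, 0]
    - [0, -2.5, 0]
    - [0, -3, 0]
    - [0, -3, 0]
    - [0, -3, 0]
    - [0, -3, 0]
    - [0, -3, 0]
  dr:
    - [0, 0, 0]
    - [0, 0, 0]
    - [0, 0, 0]
    - [0, 0, 0]
    - [0, 0, 0]
    - [0, 0, 0]
    - [0, 0, 0]
    - [0, 0, 0]
    - [0, 0, 0]
    - [0, 0, 0]

```text
time: 21.55
position: [0.5395, -0.092, 0.0923]
tool_rot: [3.097, -0.525, -0.001]
ft_force: [-0.6, -0.9, -1.3]
grip_width: 0.226
grip_force: 59.9
```

```bash
python3 -c "
from s import *
d=rel(4);ring('w17')"
```

```text
tip rel root [ -1.4 131.9] r 132.0 ang -0.010 tipz 0.0189 F tool [-0.3  1.   1.3]
tip rel root [ -1.4 131.8] r 131.8 ang -0.010 tipz 0.0190 F tool [ 0.3 -0.1  1. ]
tip rel root [ -1.4 131.7] r 131.7 ang -0.010 tipz 0.0190 F tool [-0.2 -0.4  0.8]
tip rel root [ -1.3 131.6] r 131.6 ang -0.010 tipz 0.0190 F tool [ 0.4 -0.7  0.6]
tip rel root [ -1.3 131.5] r 131.5 ang -0.010 tipz 0.0191 F tool [0.2 0.1 0.7]
rotdev [-0. -0.  0.] jaw 0.22908683713065214 t 21.75
ring rel root [ -2.1 127. ] r 127.0 ang -0.017 res 0.6 px [274.7 237. ]
```

Call:
send_rows:
  xyz:
    - [0, -1, 0]
    - [0, -2, 0]
    - [0, -2, -2]
    - [0, -2, -4]
    - [0, -2, -6]
    - [0, -2, -8]
    - [0, -2, -10]
    - [0, -2, -10]
    - [0, -2, -10]
    - [0, -2, -10]
  dr:
    - [0, 0, 0]
    - [0, 0, 0]
    - [0, 0, 0]
    - [0, 0, 0]
    - [0, 0, 0]
    - [0, 0, 0]
    - [0, 0, 0]
    - [0, 0, 0]
    - [0, 0, 0]
    - [0, 0, 0]

```text
time: 22.68
position: [0.5405, -0.0896, 0.1025]
tool_rot: [3.097, -0.524, -0.0]
ft_force: [-0.1, -0.1, -1.3]
grip_width: 0.228
grip_force: 59.9
```

```bash
python3 -c "
from s import *
d=rel(4);ring('w18')"
```

```text
tip rel root [ -1.3 129.3] r 129.3 ang -0.010 tipz 0.0291 F tool [-0.1  0.1  1.3]
tip rel root [ -1.3 129.4] r 129.4 ang -0.010 tipz 0.0290 F tool [-1.4  0.7  1.1]
tip rel root [ -1.3 129.4] r 129.4 ang -0.010 tipz 0.0290 F tool [-0.5  0.1  1.1]
tip rel root [ -1.3 129.3] r 129.4 ang -0.010 tipz 0.0290 F tool [-0.9 -0.1  1.3]
tip rel root [ -1.3 129.3] r 129.3 ang -0.010 tipz 0.0290 F tool [-0.1 -0.2  0.1]
rotdev [-0.    -0.001  0.   ] jaw 0.22455520935231527 t 22.8833
ring rel root [ -6.1 125.2] r 125.4 ang -0.048 res 4.3 px [275.5 236.8]
```

Call:
send_rows:
  xyz:
    - [0, 0, -5]
    - [0, 0, -12]
    - [0, 0, -25]
    - [0, 0, -45]
    - [0, 0, -70]
    - [0, 0, -90]
    - [0, 0, -100]
    - [0, 0, -100]
    - [0, 0, -100]
    - [0, 0, -100]
  dr:
    - [0, 0, 0]
    - [0, 0, 0]
    - [0, 0, 0]
    - [0, 0, 0]
    - [0, 0, 0]
    - [0, 0, 0]
    - [0, 0, 0]
    - [0, 0, 0]
    - [0, 0, 0]
    - [0, 0, 0]

```text
time: 23.82
position: [0.5397, -0.0896, 0.2012]
tool_rot: [3.097, -0.524, -0.003]
ft_force: [-0.0, -0.7, -1.4]
grip_width: 0.226
grip_force: 59.9
```

```bash
python3 -c "
from s import *
rel(0)
st,im,k=snap('wrist','w19'); print(st['position'],st['tool_rot'],st['ft_force'])
G=lambda x,y,z:p7*[1,1,0]+[0,0,z]+R7@np.array([(x-61.9)/1000,(y-90.1)/1000,0])
for n,p in dict(ringhome=(0,127,.03),post=(0,114,.042),post2=(0,117.6,.042),tip=None).items():
    if p: print(n,proj(k,G(*p)))
g=cv2.GaussianBlur(im.min(2),(3,3),0)
c=proj(k,G(0,127,.03));u0,v0=int(c[0])-26,int(c[1])-12
for v in range(v0,v0+30): print(v,''.join('%x'%(x//16) for x in g[v,u0:u0+52]))
print(u0)
"
```

```text
tip rel root [ -2.  129.6] r 129.6 ang -0.015 tipz 0.1278 F tool [0.2 0.7 1.4]
rotdev [-0.    -0.002  0.   ] jaw 0.22580196542922568 t 23.8167
[ 0.53970621 -0.08957014  0.20118361] [ 3.09746422 -0.52409965 -0.00348739] [-0.00875324 -0.72381035 -1.39111068]
ringhome [278.67498809 186.38311951]
post [263.07266384 189.97337731]
post2 [267.37324274 189.97411599]
174 5555677776788999999998766666777776666666666666666666
175 555566777789aaaaaaaaa9876666666666666666666666666666
176 666666777899aaaaaabbba986656666666555566666666666666
177 77777777789999999aaaa9987666666666555566666666666666
178 98999999999aaa99999998877777777888765556666666666666
179 99999999aaaaaaaaaa9887777788888999876666666666666666
180 999999999aaaaaabaaa9877778888889aaa98766666666666666
181 7777778899aaa99aaaa98777777776779aaa9876666666666666
182 5554556799998878889887777776555578aaaa87666677766666
183 333334679999876677787777776533334689aa98777778877766
184 222224689a99877777777777765322222468aba9878888888877
185 333334689aa99999988777777643222233579aa9888888888888
186 555555689aaaabbbaa9987777654444444579aaa88889998888
[... 274 characters left out ...]
888888999988
192 99998889abbccbbbbbbbba987787788899abbaa9888888899888
193 88888899abbccbbbbbbbba98889999999abbaa98888888888888
194 8999999aabbccbbbbbbbba9899aaaaaaabbaa998888888889998
195 99aaaaabbbbbbbbbbbbba98899aabbbbbaaa9988888888889998
196 aabbbbbaaabbbbbbbbaa9988899aaaaaaa999988888888889999
197 aabaaaaaa99aaaaaaaa998888889999999999888888888889989
198 9aaa999999999999999888888888889999988888888888888889
199 9999999999888998888888888888888888888888888888988888
200 9999999998888888888888888888888888888888888899988888
201 9999999888888888888888888888888888888888888899988888
202 9999998888888888888888888888888888888888888999988888
203 9999998888888888888888888888888888888888999999999888
252
```

The hook is home: the ring sits just beyond the post head, with the shank and free leg on either side of the post. Now the puller goes back.

Call:
send_rows:
  xyz:
    - [-14, -34, 0]
    - [-28, -69, 0]
    - [-42, -103, 0]
    - [-56, -137, 0]
    - [-70, -171, 0]
    - [-84, -206, 0]
    - [-98, -240, 0]
    - [-111, -274, 0]
    - [-125, -308, 0]
    - [-139, -343, 0]
  dr:
    - [0, 0, -0.1]
    - [0, 0, -0.2]
    - [0, 0, -0.3]
    - [0, 0, -0.4]
    - [0, 0, -0.5]
    - [0, 0, -0.59]
    - [0, 0, -0.59]
    - [0, 0, -0.59]
    - [0, 0, -0.59]
    - [0, 0, -0.59]

```text
time: 24.7
position: [0.5213, 0.281, 0.201]
tool_rot: [3.115, 0.398, -0.003]
ft_force: [0.5, 0.1, -0.9]
grip_width: 0.227
grip_force: 59.9
```

```bash
python3 -c "
from s import *
for i in range(5):
    st,im,k=snap('wrist','w20')
print(st['position'],st['tool_rot'],st['ft_force'])
Rt=R.from_rotvec(st['tool_rot']).as_matrix();P=np.array(st['position'])
print('target tool',1000*Rt.T@(np.array([.521,.280,.0954])-P),1000*Rt.T@(np.array([.5222,.2785,.07])-P))
print('tip px',proj(k,P+Rt@[0,0,.0734]))
h=cv2.cvtColor(im,cv2.COLOR_RGB2HSV)
m=cv2.inRange(h,(100,150,100),(125,255,255));m[300:]=0;m[:,:150]=0;m[:,420:]=0
cs,_=cv2.findContours(m,0,2);c=max(cs,key=cv2.contourArea);a=cv2.approxPolyDP(cv2.convexHull(c),4,True)[:,0]
for p in a: print(p,ray(k,*p,.07).round(4))
t=im[195:260,255:310].min(2)
for v in range(205,250): print(v,''.join('%x'%(x//16) for x in im[v,250:315].min(1)))
"
```

```text
[0.52082152 0.28118885 0.20099397] [ 3.11520636  0.40467635 -0.0043646 ] [-0.00726791 -1.17783957 -0.97492423]
target tool [  0.16263266   1.21092965 105.59374419] [  1.01023401   2.97157299 130.99121861]
tip px [282.15961536 229.77774298]
[247 129] [0.568  0.3199 0.07  ]
[255 125] [0.5723 0.315  0.07  ]
[339 147] [0.5726 0.2517 0.07  ]
[360 162] [0.566  0.2333 0.07  ]
[325 266] [0.4777 0.2336 0.07  ]
[220 241] [0.4773 0.3206 0.07  ]
205 33333333333333333333332222222222222222222222222112233333333333333
206 33333333333333333333332221222222222222222222222222233333333333333
207 33333333333333333333333222222222222222222222222222233333333333333
208 33333333333333333333333222222222222222222222222222333333333333333
209 33333333333333333333333222122222222222222222222223333333333333333
210 33333333333333333333333322122222222222222222222223333333333333333
211 33333333333333333333333332212222222222222222222233333333333333333
212 33333333333333333333333332221222222222222222222333333333333333333
213 33333333333333333333333333322222222222222222223333333333333333333
214 3333333333333333333333333333
[... 1787 characters left out ...]

240 3333333334456789aaaaaaaabbaaaaaaaaaaabaaaaaa998765443333333333333
241 333333334567889aabbbbaaaaaaaaaaaaaaabaaaaaaaaaa987544333333333333
242 3333334456789aaaaabbaaaaaaaaaaaaaaaaabaaaaaaaaaaa8765433333333333
243 333334567789aaaaaaabaaaaaaaaaaaaaaaaaaaaaaaaaaaaaa976544333333333
244 33334567899aaaaaaabaaaaaaaaaaaaaaaaaaaaaaaaaaaaaaaa98654433333333
245 333456789aaaaaaaaaabaaaaaaaaaaaaaaaaabaaaaaaaaaaaaaa9875443333333
246 33456889aaaaaaaaaaaaaaaaaaaaaaaaaaaaaaaaaaaaaaaabaaaaa87654433333
247 3346899aaaaaaaaaaaaaaaaabaaaaaaaaaaaaaaaaaaaaaaaaaaaaaa9765433333
248 44579aaaabaaaaaaaaabaaaaaaaaaaaaaaaaaaaaaaaaaaaaaaaaaaaa986543333
249 76789aaaaaaaaaaaaaaabaaaaaaaaaaaaaaaabaaaaaaaaaabaaaaaaaa98653333
```

Call:
send_rows:
  xyz:
    - [0, 3.5, 10]
    - [0, 3.5, 28]
    - [0, 3.5, 42]
    - [0, 3.5, 52]
    - [0, 3.5, 60]
    - [0, 3.5, 70]
    - [0, 3.5, 80]
    - [0, 3.5, 90]
    - [0, 3.5, 96]
    - [0, 3.5, 99]
  dr:
    - [0, 0, 0]
    - [0, 0, 0]
    - [0, 0, 0]
    - [0, 0, 0]
    - [0, 0, 0]
    - [0, 0, 0]
    - [0, 0, 0]
    - [0, 0, 0]
    - [0, 0, 0]
    - [0, 0, 0]

```text
time: 25.78
position: [0.5225, 0.2764, 0.1022]
tool_rot: [3.116, 0.399, -0.002]
ft_force: [0.2, -0.1, -0.2]
grip_width: 0.223
grip_force: 59.9
```

Call:
send_rows:
  xyz:
    - [0, 0, 1]
    - [0, 0, 2]
    - [0, 0, 3]
    - [0, 0, 4]
    - [0, 0, 5]
    - [0, 0, 5.5]
    - [0, 0, 5.5]
    - [0, 0, 5.5]
    - [0, 0, 5.5]
    - [0, 0, 5.5]
  dr:
    - [0, 0, 0]
    - [0, 0, 0]
    - [0, 0, 0]
    - [0, 0, 0]
    - [0, 0, 0]
    - [0, 0, 0]
    - [0, 0, 0]
    - [0, 0, 0]
    - [0, 0, 0]
    - [0, 0, 0]

```text
time: 26.62
position: [0.5231, 0.2767, 0.0981]
tool_rot: [3.116, 0.399, 0.0]
ft_force: [0.1, -0.4, -1.5]
grip_width: 0.226
grip_force: 59.9
```

Call:
send_rows:
  xyz:
    - [0, 0, 0.5]
    - [0, 0, 1]
    - [0, 0, 1.5]
    - [0, 0, 2]
    - [0, 0, 2]
    - [0, 0, 2]
    - [0, 0, 2]
    - [0, 0, 2]
    - [0, 0, 2]
    - [0, 0, 2]
  dr:
    - [0, 0, 0]
    - [0, 0, 0]
    - [0, 0, 0]
    - [0, 0, 0]
    - [0, 0, 0]
    - [0, 0, 0]
    - [0, 0, 0]
    - [0, 0, 0]
    - [0, 0, 0]
    - [0, 0, 0]

```text
time: 27.45
position: [0.523, 0.2766, 0.096]
tool_rot: [3.116, 0.399, 0.0]
ft_force: [0.7, -0.1, -1.0]
grip_width: 0.226
grip_force: 59.9
```

Call:
send_rows:
  xyz:
    - [0, 0, 0.5]
    - [0, 0, 0.5]
    - [0, 0, 0.5]
    - [0, 0, 0.5]
    - [0, 0, 0.5]
    - [0, 0, 0.5]
    - [0, 0, 0.5]
    - [0, 0, 0.5]
    - [0, 0, 0.5]
    - [0, 0, 0.5]
  dr:
    - [0, 0, 0]
    - [0, 0, 0]
    - [0, 0, 0]
    - [0, 0, 0]
    - [0, 0, 0]
    - [0, 0, 0]
    - [0, 0, 0]
    - [0, 0, 0]
    - [0, 0, 0]
    - [0, 0, 0]
  jaw: 80

```text
time: 28.28
position: [0.523, 0.2766, 0.0955]
tool_rot: [3.116, 0.399, 0.0]
ft_force: [-0.5, -0.1, -0.1]
grip_width: 0.874
grip_force: 0.0
```

Call:
send_rows:
  xyz:
    - [0, 0, -5]
    - [0, 0, -15]
    - [0, 0, -30]
    - [0, 0, -50]
    - [0, 0, -75]
    - [0, 0, -100]
    - [0, 0, -125]
    - [0, 0, -144]
    - [0, 0, -144]
    - [0, 0, -144]
  dr:
    - [0, 0, 0]
    - [0, 0, 0]
    - [0, 0, 0]
    - [0, 0, 0]
    - [0, 0, 0]
    - [0, 0, 0]
    - [0, 0, 0]
    - [0, 0, 0]
    - [0, 0, 0]
    - [0, 0, 0]

```text
time: 29.12
position: [0.5236, 0.2773, 0.2415]
tool_rot: [-3.115, -0.399, -0.005]
ft_force: [0.1, -0.3, -0.6]
grip_width: 0.92
grip_force: 0.0
```

```bash
python3 -c "
from s import *
for i in range(3): st,im,k=snap('wrist','w21')
print(st['position'],st['ft_force'],st['grip_width'],st['time'])
print('guard exp',proj(k,(.523,.277,.075)),'top exp',proj(k,(.523,.277,.121)))
g=im.max(2);h=cv2.cvtColor(im,cv2.COLOR_RGB2HSV)
m=((h[...,2]<60)).astype(np.uint8);m[:150]=0;m[275:]=0;m[:,:210]=0;m[:,350:]=0
n,_,s,c=cv2.connectedComponentsWithStats(m)
for i in range(1,n):
    if s[i,4]>60: print('dark',s[i],c[i])
m=((h[...,1]<40)&(h[...,2]>90)).astype(np.uint8);m[:150]=0;m[275:]=0;m[:,:210]=0;m[:,350:]=0
n,_,s,c=cv2.connectedComponentsWithStats(m)
for i in range(1,n):
    if s[i,4]>40: print('grey',s[i],c[i])
st,im,k=snap('top','t2');d=np.abs(im.astype(int)-np.load('pics/top0.npy')).max(2)>60
n,_,s,c=cv2.connectedComponentsWithStats(d.astype(np.uint8))
for i in range(1,n):
    if s[i,4]>15: print('chg',s[i],c[i].round())
"
```

```text
[0.52259683 0.2763326  0.23894543] [-0.88090101 -0.35447847 -0.12432049] 0.9185509857751506 29.2167
guard exp [281.14557407 190.88585795] top exp [281.18131583 207.21785413]
dark [269 182  25  37 505] [280.9980198  194.01980198]
grey [ 210  150  140  125 7730] [275.94307891 233.64838292]
grey [262 172  38  31 445] [280.46067416 183.55730337]
grey [271 199  21  20 336] [280.72321429 208.45833333]
chg [   97    91   329   329 19558] [242. 255.]
chg [336 167   7   5  18] [339. 169.]
chg [341 171  12   8  33] [347. 174.]
chg [312 177  22   7  87] [323. 180.]
chg [150 198   9   9  38] [154. 203.]
chg [140 205  11   5  28] [145. 207.]
chg [142 208  21  13 139] [154. 214.]
chg [168 238   5  11  18] [170. 243.]
chg [166 247  27  31 421] [177. 264.]
chg [339 381   8   8  26] [343. 384.]
chg [306 382  48  38 834] [328. 401.]
chg [300 384   5   7  17] [303. 387.]
chg [401 391  40   8 202] [420. 395.]
```

```bash
python3 -c "
from bench import *
print(close_job())"
```

```text
the job is handed in; nothing more can be done
None
```

The spring's hook is home on the anchor post, the puller is back upright in its stand, and I handed the job in at about 29 s; the tip load I measured stayed around 11 N and the stretch about 43 mm.

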